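# Level the leaves of a contour gauge and lock it

## Task

The contour gauge still shows the shape of the last turning: lightly run a fingertip along the row and push the leaves back, a little at a time, until every one is flush with the front edge. Then push the orange lock lever round to its locked stop with a fingertip, so that the leaves stay level for the next copy. Do not grip, lift or shove the gauge away, and leave the things round it alone.

Things in the scene. Friction and masses are not known exactly. Their poses are not given: they have to be found in the camera images.
- gauge: contour gauge lying flat, loose, 0.9 kg: black steel body, row of 16 aluminium leaves facing the robot, orange lock lever at its left end. Origin: on the bench under the middle of the row. x from front edge to back edge, y along the row to its left end, z up. Body x -22 (front edge) to +22 mm, y -61 to +85 mm, 22 mm high (16 mm at the lock block, y +54 to +85). Slides at about 5 N
- leaf01 (a joint): leaf 1 of 16, counted from the left: how far its nose stands out of the front edge (m), 0 = flush (stop), most 0.018, at gauge y = +49.5 mm. All leaves: 6 mm wide with round noses, 7 to 15 mm above the bench, 66 mm long; each gives way endwise at about 0.15 N but not when struck on its side, stays where it is left, and comes out behind (up to 44 mm from the origin) as it goes in at the front
- leaf02 (a joint): leaf 2 of 16, counted from the left: how far its nose stands out of the front edge (m), 0 = flush (stop), most 0.018, at gauge y = +42.9 mm
- leaf03 (a joint): leaf 3 of 16, counted from the left: how far its nose stands out of the front edge (m), 0 = flush (stop), most 0.018, at gauge y = +36.3 mm
- leaf04 (a joint): leaf 4 of 16, counted from the left: how far its nose stands out of the front edge (m), 0 = flush (stop), most 0.018, at gauge y = +29.7 mm
- leaf05 (a joint): leaf 5 of 16, counted from the left: how far its nose stands out of the front edge (m), 0 = flush (stop), most 0.018, at gauge y = +23.1 mm
- leaf06 (a joint): leaf 6 of 16, counted from the left: how far its nose stands out of the front edge (m), 0 = flush (stop), most 0.018, at gauge y = +16.5 mm
- leaf07 (a joint): leaf 7 of 16, counted from the left: how far its nose stands out of the front edge (m), 0 = flush (stop), most 0.018, at gauge y = +9.9 mm
- leaf08 (a joint): leaf 8 of 16, counted from the left: how far its nose stands out of the front edge (m), 0 = flush (stop), most 0.018, at gauge y = +3.3 mm
- leaf09 (a joint): leaf 9 of 16, counted from the left: how far its nose stands out of the front edge (m), 0 = flush (stop), most 0.018, at gauge y = -3.3 mm
- leaf10 (a joint): leaf 10 of 16, counted from the left: how far its nose stands out of the front edge (m), 0 = flush (stop), most 0.018, at gauge y = -9.9 mm
- leaf11 (a joint): leaf 11 of 16, counted from the left: how far its nose stands out of the front edge (m), 0 = flush (stop), most 0.018, at gauge y = -16.5 mm
- leaf12 (a joint): leaf 12 of 16, counted from the left: how far its nose stands out of the front edge (m), 0 = flush (stop), most 0.018, at gauge y = -23.1 mm
- leaf13 (a joint): leaf 13 of 16, counted from the left: how far its nose stands out of the front edge (m), 0 = flush (stop), most 0.018, at gauge y = -29.7 mm
- leaf14 (a joint): leaf 14 of 16, counted from the left: how far its nose stands out of the front edge (m), 0 = flush (stop), most 0.018, at gauge y = -36.3 mm
- leaf15 (a joint): leaf 15 of 16, counted from the left: how far its nose stands out of the front edge (m), 0 = flush (stop), most 0.018, at gauge y = -42.9 mm
- leaf16 (a joint): leaf 16 of 16, counted from the left: how far its nose stands out of the front edge (m), 0 = flush (stop), most 0.018, at gauge y = -49.5 mm
- lock_lever (a joint): orange lock lever, turns about an upright pin at gauge (-12, +69.5) mm: 0 = open, sticking out of the left end (gauge +y); 1.57 = locked (stop), pointing to the gauge's back (+x), folded over the lock block. Turns clockwise seen from above: the tab is pushed away from the robot. Stays where it is left; about 0.8 N at the tab
- lock_tab (a point): top of the upright thumb tab at the end of the lock lever, 32.5 mm from its pin, 37 mm above the bench; the tab is 7 mm along the lever, 12 mm across and reaches from 17 to 37 mm above the bench
- lamp_stem (a point): lower end of the lamp's fixed upright stem, right of the gauge: 30 mm thick, from 0.29 m to 1 m above the bench, on a fixed post 110 mm wide (y), 150 mm deep (x), 0.26 m high with its magnet base. A black cord, fixed too, hangs from the post to the bench's front edge, 0.2 m high at the post and 0.1 m at x 0.31 y 0.24. Coming from the right, pass on the robot's side of the stem
- finial: walnut finial (turned), 119x35x35 mm, lying behind the gauge; bystander, origin under its middle
- blank: squared pale turning blank, 100x34x34 mm, right of the gauge; bystander, origin under its middle
- knob: turned cherry drawer knob, 46 mm across, 41 mm high, behind the gauge; bystander, origin under its middle

How it is judged (in metres and radians):
On the way, in this order (a step that is already met when the one before it is completed fails the run):
1. all leaves are flush with the front edge while the lock lever is still open (value of joint each of leaf01, leaf02, leaf03, leaf04, leaf05, leaf06, leaf07, leaf08, leaf09, leaf10, leaf11, leaf12, leaf13, leaf14, leaf15, leaf16 below 0.0025 m and value of joint lock_lever below 0.6 rad), for 0.2 s.
2. the lock lever is pushed round to its stop (value of joint lock_lever above 1.35 rad), for 0.1 s.
At the end, for the whole second after the job is handed in: every leaf stands out of the front edge by less than 2.5 mm, the lock lever is at 1.35 rad or more (stop 1.57), and the gauge lies flat and at rest on the bench within 45 mm of where it was (value of joint each of leaf01, leaf02, leaf03, leaf04, leaf05, leaf06, leaf07, leaf08, leaf09, leaf10, leaf11, leaf12, leaf13, leaf14, leaf15, leaf16 below 0.0025 m and value of joint lock_lever above 1.35 rad and height (world z) of gauge below 0.006 m and angle between gauge's own z axis and vertical below 0.08 rad and distance of gauge from where it was at the start of the episode below 0.045 m and linear speed of gauge below 0.01 m/s); the robot touches nothing.
It fails at once if the gauge is lifted or tipped (height (world z) of gauge above 0.012 m or angle between gauge's own z axis and vertical above 0.15 rad).
It fails at once if the gauge is shoved more than 45 mm out of its place (distance of gauge from where it was at the start of the episode above 0.045 m).
It fails at once if the fingers grip the gauge, its leaves or its lever, or press on them with more than 18 N (contact force between the fingers and gauge above 18 N).
It fails at once if a bystander (finial, blank, knob) is moved by more than 12 mm (distance of any of finial, blank, knob from where it was at the start of the episode above 0.012 m).
It also fails if it takes over 61 s, if anything falls off the work surface, if the arm or the gripper's body presses on something with over 40 N, if the wrist force passes 120 N, or if a joint passes its speed limit or range.

## Robot

A 6-joint arm with a two-finger parallel gripper is mounted at the origin on a cart in front of the work surface, level with it; the furniture and walls round the work are solid. World frame = base frame: x ahead of the robot, y to its left, z up, the work surface at z = 0. Lengths are in mm, angles in rad, forces in N, time in s.
With the tool pointing down it reaches from about 275 to 750 mm from the base axis. Payload 10.2 kg.
Tool frame: the origin (TCP) lies between the finger pads; the fingertips stand 17 mm ahead of it and the grasp point (between the pads) lies 2 mm behind it; z points along the fingers, y is the line along which they close (so a half turn about z gives the same grasp; the last joint's range is limited). The gripper opens to 85 mm and grips with 20 to 120 N. Pads are 22 mm wide; open, the fingers measure 114 mm over their backs; the gripper's body (76 mm by 85 mm) begins 54 mm behind the grasp point. The pads swing forward as they close: fully open they stand 13 mm farther back than shut.
Start: joints at [-1.516, 0.313, 1.498, -0, 1.331, -0.223], TCP at [143.963, -504.882, 248.294] pointing down, gripper open.
Joint ranges: [-2.94, 2.94], [-0.97, 2.17], [0.19, 2.56], [-1.23, 4.37], [0.02, 3.11], [-2.88, 2.88]. Speed limits (rad/s): [2.39, 2.39, 3.01, 3.14, 3.14, 3.14].

## Interface

Orientations are given as a unit quaternion [w, x, y, z].
In Python, from rig import * gives the robot as it stands.
- The arm moves only by the tool step_arm, never from a script. Its argument "commands" is text: rows parted by semicolons, each of 7 numbers parted by spaces: the opening, from 0 (shut) to 1 (fully open), then the shift along the tool's x, y, z in cm, then the turn, a rotation vector about the tool's x, y, z in rad. In form: hand x y z rx ry rz; .... A call has 1 to 20 rows; each row is the pose to reach, as a shift and turn from the pose commanded when the call began, along the tool's axes at that moment; what a row does not reach only later rows make up. A row lasts 1/12 s, in which the tool goes at most 41.7 mm and 7.16 degrees, less where a joint would pass 70% of its speed; a pose out of reach is approached as far as the arm can. A call with a gripper value outside its range is refused whole. The fingers move at their own pace and stop on an object; "newtons" is the grip in N (left out, the last holds). Time passes only in rows, so rows that repeat a pose let the fingers close. It gives the time, the measured TCP pose, the force, the opening and the grip force at its end, in the units of the state.
- sense(): the state, without advancing time (a new reading comes with each control period).
- capture(name): name is "scene" or "side" or "wrist"; returns the picture (420x560x3 uint8, red, green, blue); there is no depth.
- camera_model(name): a dict with "mtx" (3x3 intrinsics, pixels), "k1" (the pictures are not rectified: a ray, as slopes to the right and down, at radius r is drawn at 1 + k1 r^2 times it, then the intrinsics apply), "eye" and "rotation" of the camera in the world. Camera axes: x right, y down, z forward; pixel columns grow to the right and rows downward; lengths in mm; the calibration is good to about 2 mm. A picture is of the moment at which its call begins: read the wrist's pose just before it. camera_model takes no time and is no camera call; for the wrist camera it gives the pose at the moment of the call.
- finish_job(): hands the job in; it is judged then, once.
Trained networks look in the newest picture that a camera, given by its name, has taken for a name from the list of things; names that differ only in an ending like _2 or _b are one class to them, and where a whole thing is asked for, a point or a joint stands for the part that bears it (a point fixed in the world has none). Each returns a list of dicts, best first, with "score" (0 to 1); they miss things now and then, are a little off and sometimes report something else, mostly with a low value. They report only what shows in the picture. A call takes as long as a camera call.
- search_frame(camera, label): "rect" ([centre column, centre row, width, height] in pixels, round what is visible of it).
- trace(camera, label): "mask" (420x560 bool, what is visible of it) and "rect" ([centre column, centre row, width, height] in pixels, round what is visible of it).
- spot_point(camera, label): "xy" ([column, row] in pixels: a listed point, or the origin of a listed thing).
The state is a dict: "time_s": time; "joints": joint angles; "dq": joint speeds; "tau": joint torques, N m; "eef_pos": TCP position; "ee_rot": TCP orientation; "force": force on the tool from outside, world axes, zero at the start; "wrist_torque": the same for the moment, N m; "grip_width": opening from 0.0 (shut) to 1.0 (fully open); "grip_force": force on a finger pad.
Only numpy, scipy, OpenCV 4.12 (cv2) and the standard library are available. Lean on these libraries where they do the work, as an engineer would, in place of code of your own. Each camera call takes 0.05 s, during which the arm holds its last target. There are 200 camera calls.

## Working session

There is one attempt and no reset: what is moved stays moved. The work goes in short steps, Python scripts to look and compute and a tool call to move; the robot and the scene stay as the last step left them, time stands still between calls to the robot, and variables do not carry over. Pictures are saved under pics/ and viewed, at most 10 in all, crops included, and the job is handed in when it is done.

Besides the shell and the picture viewer there is one more tool, called after "Call:" as name(argument=value, ...) on one line, values as JSON. step_arm: Moves the arm, as the interface text tells. Its arguments: {"type":"object","properties":{"commands":{"type":"string"},"newtons":{"type":"number"}},"required":["commands"]}

```bash
mkdir -p pics; ls
cat > h.py <<'E'
from rig import *
import numpy as np, cv2
from scipy.spatial.transform import Rotation as R
def ray(cam,uv,z):
    m=camera_model(cam);K=np.array(m["mtx"]);d=np.array([(uv[0]-K[0,2])/K[0,0],(uv[1]-K[1,2])/K[1,1]])
    s=d.copy()
    for _ in range(20): s=d/(1+m["k1"]*(s@s))
    v=np.array(m["rotation"])@np.array([s[0],s[1],1]);e=np.array(m["eye"])
    return e+v*(z-e[2])/v[2]
def proj(cam,P):
    m=camera_model(cam);K=np.array(m["mtx"]);p=np.array(m["rotation"]).T@(np.array(P,float)-np.array(m["eye"]))
    s=p[:2]/p[2];s=s*(1+m["k1"]*(s@s));return K[0,0]*s[0]+K[0,2],K[1,1]*s[1]+K[1,2]
def save(im,n): cv2.imwrite("pics/"+n,im[:,:,::-1])
E
python3 - <<'E'
from h import *
a=capture("scene");b=capture("side")
save(np.hstack([a,b])[:, :],"t.png")
im=cv2.resize(np.vstack([a,b]),(800,1200))
save(a,"scene.png");save(b,"side.png")
for c in("scene","side"):
    m=camera_model(c);print(c,np.round(m["eye"]),np.round(np.array(m["rotation"])[:,2],2))
    for n,z in(("gauge",0),("lock_tab",37),("lamp_stem",290),("finial",0),("blank",0),("knob",0)):
        for r in spot_point(c,n)[:2]: print(n,round(r["score"],2),np.round(r["xy"]),np.round(ray(c,r["xy"],z)))
s=sense();print(s["eef_pos"],s["ee_rot"],s["time_s"],s["force"])
print(np.round(R.from_quat(np.roll(s["ee_rot"],-1)).as_matrix(),3))
E
```

```text
picsTraceback (most recent call last):
  File "<stdin>", line 7, in <module>
IndexError: too many indices for array: array is 1-dimensional, but 2 were indexed
```

```bash
sed -i 's/np.array(m\["rotation"\])/rot(m)/g' h.py
cat >> h.py <<'E'
def rot(m):
    r=np.array(m["rotation"]);return R.from_quat(np.roll(r,-1)).as_matrix() if r.size==4 else r.reshape(3,3)
E
python3 - <<'E'
from h import *
print(camera_model("scene"))
for c in("scene","side"):
    a=capture(c);save(a,c+".png")
    m=camera_model(c);print(c,np.round(m["eye"]),np.round(rot(m)[:,2],2))
    for n,z in(("gauge",0),("lock_tab",37),("lamp_stem",290),("finial",0),("blank",0),("knob",0)):
        for r in spot_point(c,n)[:2]: print(n,round(r["score"],2),np.round(r["xy"]),np.round(ray(c,r["xy"],z)))
s=sense();print(s["eef_pos"],s["ee_rot"],s["time_s"],s["force"])
print(np.round(R.from_quat(np.roll(s["ee_rot"],-1)).as_matrix(),3))
E
```

```text
{'mtx': array([[488.62249855,   0.        , 281.45299468],
       [  0.        , 488.62249855, 214.04033029],
       [  0.        ,   0.        ,   1.        ]]), 'k1': -0.11127555947772794, 'eye': array([102.08952997, 798.0871951 , 663.02958872]), 'rotation': array([ 0.16052982, -0.29508711,  0.83128895, -0.44284586])}
scene [102. 798. 663.] [ 0.53 -0.64 -0.56]
gauge 0.67 [268. 322.] [525. 327.   0.]
lamp_stem 0.9 [382. 146.] [454.  95. 290.]
finial 0.7 [236. 297.] [617. 315.   0.]
blank 0.64 [274. 275.] [600. 218.   0.]
knob 0.91 [206. 333.] [595. 417.   0.]
side [ 575. -471.  790.] [-0.04  0.78 -0.63]
gauge 0.72 [283. 266.] [524. 321.   0.]
gauge 0.37 [326. 271.] [616. 314.   0.]
lock_tab 0.6 [276. 224.] [501. 416.  37.]
finial 0.95 [327. 270.] [617. 318.   0.]
blank 0.86 [318. 305.] [600. 220.   0.]
knob 0.78 [317. 237.] [593. 422.   0.]
[ 143.96310356 -504.88891139  248.31973615] [ 2.56232852e-05  9.90370210e-01  1.38444381e-01 -1.07694464e-06] 0.8 [-0.25047714 -0.41569827  0.08502156]
[[ 0.962  0.274  0.   ]
 [ 0.274 -0.962 -0.   ]
 [-0.     0.    -1.   ]]
```

View pics/scene.png

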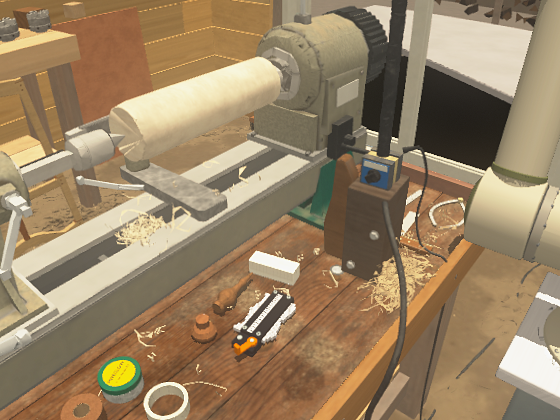

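View pics/side.png

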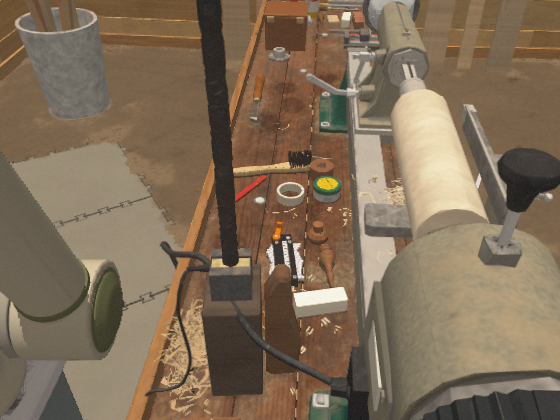

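The gauge is near (525, 325) with its lever at upper left; the stem stands at (454, 95). I'll swing in on the robot's side of the stem, high and with the fingers shut.

Call:
step_arm(commands="0 27.2 -38.5 -5.2 0 0 0;0 27.2 -38.5 -5.2 0 0 0;0 27.2 -38.5 -5.2 0 0 0;0 27.2 -38.5 -5.2 0 0 0;0 27.2 -38.5 -5.2 0 0 0;0 27.2 -38.5 -5.2 0 0 0;0 27.2 -38.5 -5.2 0 0 0;0 27.2 -38.5 -5.2 0 0 0;0 27.2 -38.5 -5.2 0 0 0;0 27.2 -38.5 -5.2 0 0 0;0 27.2 -38.5 -5.2 0 0 0;0 27.2 -38.5 -5.2 0 0 0")

```text
time_s: 1.8
eef_pos: [300.4, -56.4, 301.2]
ee_rot: [0.0, 0.99, 0.14, 0.001]
force: [0.1, -1.0, 0.5]
grip_width: 0.003
grip_force: 0.0
```

Call:
step_arm(commands="0 7.3 -29.1 0 0 0 0;0 7.3 -29.1 0 0 0 0;0 7.3 -29.1 0 0 0 0;0 7.3 -29.1 0 0 0 0;0 7.3 -29.1 0 0 0 0;0 7.3 -29.1 0 0 0 0;0 7.3 -29.1 0 0 0 0;0 7.3 -29.1 0 0 0 0;0 22.9 -33 0 0 0 0.155;0 22.9 -33 0 0 0 0.155;0 22.9 -33 0 0 0 0.155;0 22.9 -33 0 0 0 0.155;0 22.9 -33 0 0 0 0.155;0 22.9 -33 0 0 0 0.155")

```text
time_s: 2.97
eef_pos: [430.4, 320.4, 298.9]
ee_rot: [0.0, 0.998, 0.061, -0.001]
force: [-0.2, -0.9, 0.4]
grip_width: -0.001
grip_force: 0.0
```

Run:
```python
from h import *
m=camera_model("wrist");print(np.round(m["eye"]),np.round(rot(m)[:,2],2))
a=capture("wrist");save(a,"w1.png")
for n,z in(("gauge",0),("lock_tab",37),("finial",0),("blank",0),("knob",0)):
    for r in spot_point("wrist",n)[:1]: print(n,round(r["score"],2),np.round(r["xy"]),np.round(ray("wrist",r["xy"],z),1))
s=sense();print(s["eef_pos"],s["joints"],s["time_s"],s["force"])
print(np.round(R.from_quat(np.roll(s["ee_rot"],-1)).as_matrix(),3))
```

```text
[505. 329. 426.] [-0.29 -0.04 -0.96]
gauge 0.76 [288.  93.] [529.  323.3   0. ]
lock_tab 0.59 [202. 103.] [502.8 425.8  37. ]
finial 0.7 [307.  18.] [618.9 311.8   0. ]
blank 0.57 [386.  39.] [608.1 209.9   0. ]
[429.09978658 319.82118086 301.0816246 ] [4.21435671e-01 3.02981350e-01 1.37378924e+00 2.28245767e-05
 1.46362127e+00 1.86944466e+00] 3.2667 [ 0.277591   -0.52354676  0.6218963 ]
[[ 0.992  0.122  0.001]
 [ 0.122 -0.992  0.001]
 [ 0.001 -0.    -1.   ]]
```

View pics/w1.png

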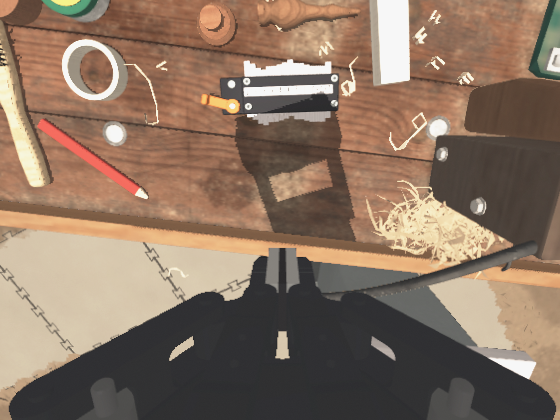

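The wrist picture shows the gauge from (222,75) to (338,115), leaves out at the lower edge near row 120, lever tab at (205,98), nothing in front of it. Overlaying the model will check the pose and yaw.

Run:
```python
from h import *
from itertools import product
a=cv2.imread("pics/w1.png");o=np.array([527.,323.5])
x0,y0,x1,y1=190,50,360,140;k=4.6
c=cv2.resize(a[y0:y1,x0:x1],None,fx=k,fy=k,interpolation=cv2.INTER_CUBIC)
def w(gx,gy,z,ps): return [*(o+np.array([[np.cos(ps),-np.sin(ps)],[np.sin(ps),np.cos(ps)]])@[gx,gy]),z]
def d(P,col):
    u=proj("wrist",P);cv2.circle(c,(int((u[0]-x0+.5)*k),int((u[1]-y0+.5)*k)),3,col,-1)
ps=0.125
for gx in(-22,22):
  for gy in(-61,54): d(w(gx,gy,22,ps),(0,0,255))
  d(w(gx,85,16,ps),(0,255,0))
for i in range(16): d(w(-22,49.5-6.6*i,15,ps),(255,0,255))
d(w(-12,69.5,20,ps),(255,255,0));d(w(-12,102,37,ps),(255,255,0))
cv2.imwrite("pics/c1.png",c)
```

```text
(no output)
```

View pics/c1.png

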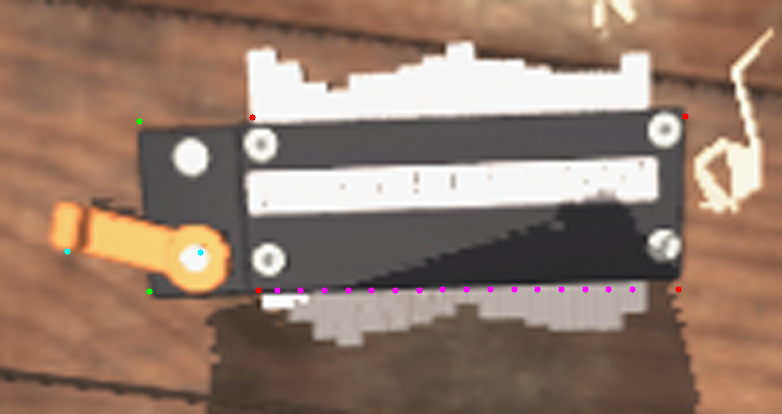

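Front edge and origin (527, 323) fit; yaw is nearer 0.155 rad, and the lever already stands turned by about 0.25 rad. I'll go down in front of the left part of the row.

Call:
step_arm(commands="0 2.6 -3.1 5 0 0 -0.034;0 2.6 -3.1 10 0 0 -0.034;0 2.6 -3.1 14 0 0 -0.034;0 2.6 -3.1 18 0 0 -0.034;0 2.6 -3.1 22 0 0 -0.034;0 2.6 -3.1 24 0 0 -0.034;0 2.6 -3.1 26 0 0 -0.034;0 2.6 -3.1 27.8 0 0 -0.034;0 2.6 -3.1 27.8 0 0 -0.034;0 2.6 -3.1 27.8 0 0 -0.034;0 2.6 -3.1 27.8 0 0 -0.034")

```text
time_s: 4.18
eef_pos: [452.4, 354.4, 24.0]
ee_rot: [-0.0, 0.997, 0.078, 0.001]
force: [0.6, 0.4, 0.5]
grip_width: -0.002
grip_force: 0.0
```

```bash
cat > where.py <<'E'
from h import *
s=sense();M=R.from_quat(np.roll(s["ee_rot"],-1)).as_matrix()
o=np.array([527,323.]);p=.155;G=np.array([[np.cos(p),np.sin(p)],[-np.sin(p),np.cos(p)]])
print(s["time_s"],"gauge xy",np.round(G@(np.array(s["eef_pos"][:2])-o),1),"z",round(s["eef_pos"][2],1),"yaw",round(np.arctan2(M[1,0],M[0,0]),3),"F gauge",np.round(G@np.array(s["force"][:2]),2),np.round(s["force"][2],2))
E
python3 where.py
python3 - <<'E'
from h import *
a=capture("wrist");save(cv2.resize(a,None,fx=1.4,fy=1.4),"w2.png")
E
```

```text
4.1833 gauge xy [-68.9  42.5] z 24.0 yaw 0.157 F gauge [0.71 0.33] 0.54
```

View pics/w2.png

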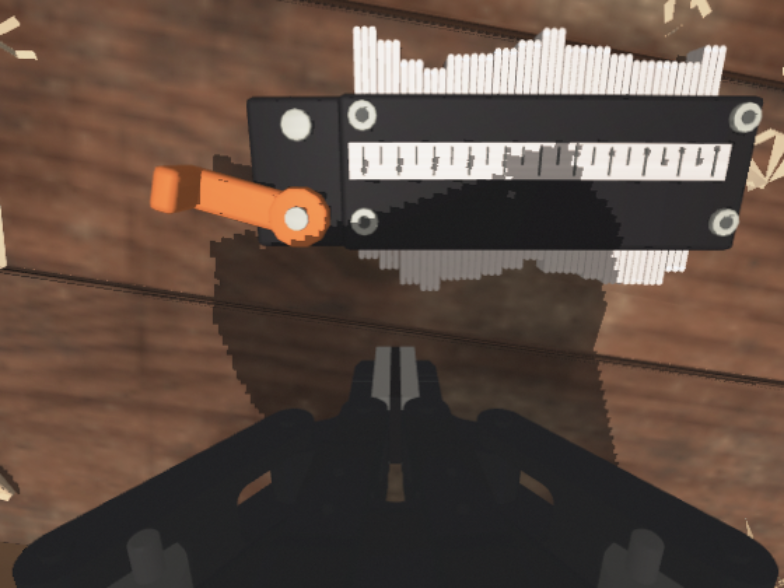

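Tips (gray, columns 375–418) face leaf 2; the gray tips are only about 12 mm wide, so about 10 mm steps along the row. First a slow push to find contact.

Call:
step_arm(commands="0 1.0 0 0.3 0 0 0;0 1.8 0 0.3 0 0 0;0 2.4 0 0.3 0 0 0;0 2.8 0 0.3 0 0 0;0 3.1 0 0.3 0 0 0;0 3.3 0 0.3 0 0 0;0 3.3 0 0.3 0 0 0")

```text
time_s: 4.82
eef_pos: [484.5, 359.2, 19.4]
ee_rot: [-0.0, 0.997, 0.078, 0.0]
force: [-0.0, 0.2, 0.3]
grip_width: -0.002
grip_force: 0.0
```

```bash
python3 where.py
python3 - <<'E'
from h import *
a=capture("wrist");save(cv2.resize(a[:250],None,fx=1.4,fy=1.4),"w3.png")
E
```

```text
4.8167 gauge xy [-36.4  42.4] z 19.4 yaw 0.157 F gauge [-0.02  0.16] 0.26
```

View pics/w3.png

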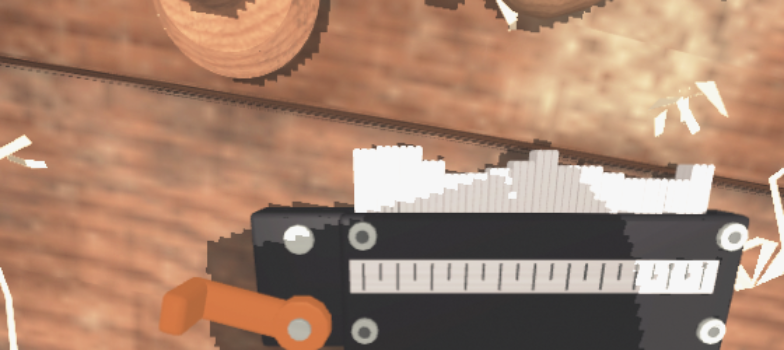

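Leaves 1–3 (columns 354–422) now stand level behind. Continue in small steps to the front edge.

Call:
step_arm(commands="0 0.15 0 0 0 0 0;0 0.3 0 0 0 0 0;0 0.3 0 0 0 0 0")

```text
time_s: 5.12
eef_pos: [487.3, 359.7, 19.3]
ee_rot: [-0.0, 0.997, 0.078, -0.0]
force: [0.1, 0.0, 0.1]
grip_width: 0.002
grip_force: 0.0
```

```bash
python3 where.py
```

```text
5.1167 gauge xy [-33.5  42.4] z 19.3 yaw 0.157 F gauge [ 0.14 -0.01] 0.14
```

Call:
step_arm(commands="0 0.1 0 0 0 0 0;0 0.15 0 0 0 0 0;0 0.15 0 0 0 0 0")

```text
time_s: 5.37
eef_pos: [488.1, 359.8, 19.3]
ee_rot: [0.0, 0.997, 0.078, -0.001]
force: [-4.5, -0.5, 3.9]
grip_width: 0.002
grip_force: 2.5
```

Call:
step_arm(commands="0 0.1 0 0 0 0 0;0 0.15 0 0 0 0 0;0 0.15 0 0 0 0 0")

```text
time_s: 5.62
eef_pos: [488.6, 360.0, 19.2]
ee_rot: [0.0, 0.997, 0.078, -0.002]
force: [-10.5, -2.2, 7.1]
grip_width: 0.004
grip_force: 5.3
```

```bash
python3 where.py
```

```text
5.6167 gauge xy [-32.2  42.5] z 19.2 yaw 0.157 F gauge [-10.75  -0.51] 7.08
```

Contact with the front edge at about gauge x −33 (force 4–10 N). Back off and poke along the row, stopping just short of that.

Call:
step_arm(commands="0 -1.0 0 0 0 0 0;0 -2.2 0 0 0 0 0;0 -2.2 0.95 0 0 0 0;0 -1.2 0.95 0 0 0 0;0 -0.6 0.95 0 0 0 0;0 -0.25 0.95 0 0 0 0;0 -0.22 0.95 0 0 0 0;0 -2.2 0.95 0 0 0 0;0 -2.2 1.9 0 0 0 0;0 -1.2 1.9 0 0 0 0;0 -0.6 1.9 0 0 0 0;0 -0.25 1.9 0 0 0 0;0 -0.22 1.9 0 0 0 0;0 -2.2 1.9 0 0 0 0;0 -2.2 2.85 0 0 0 0;0 -1.2 2.85 0 0 0 0;0 -0.6 2.85 0 0 0 0;0 -0.25 2.85 0 0 0 0;0 -0.22 2.85 0 0 0 0;0 -0.22 2.85 0 0 0 0")

```text
time_s: 7.28
eef_pos: [492.5, 331.7, 19.1]
ee_rot: [0.0, 0.997, 0.078, 0.0]
force: [0.6, -0.3, 0.1]
grip_width: -0.003
grip_force: 0.0
```

```bash
python3 where.py;python3 - <<'E'
from h import *
a=capture("wrist");save(cv2.resize(a[:250],None,fx=1.4,fy=1.4),"w4.png")
E
```

```text
7.2833 gauge xy [-32.7  13.9] z 19.1 yaw 0.157 F gauge [ 0.51 -0.42] 0.11
```

View pics/w4.png

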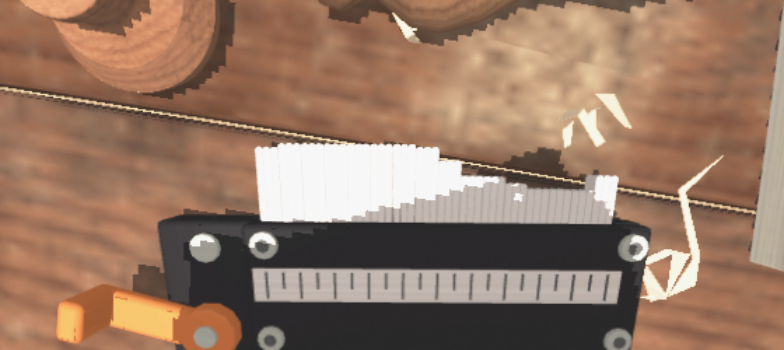

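Leaves 1–8 (columns 256–438) now stand level. Continue to the right.

Call:
step_arm(commands="0 -1.0 0 0 0 0 0;0 -2.2 0 0 0 0 0;0 -2.2 1 0 0 0 0;0 -1.0 1 0 0 0 0;0 -0.4 1 0 0 0 0;0 0 1 0 0 0 0;0 0 1 0 0 0 0;0 -2.2 1 0 0 0 0;0 -2.2 2 0 0 0 0;0 -1.0 2 0 0 0 0;0 -0.4 2 0 0 0 0;0 0 2 0 0 0 0;0 0 2 0 0 0 0;0 -2.2 2 0 0 0 0;0 -2.2 3 0 0 0 0;0 -1.0 3 0 0 0 0;0 -0.4 3 0 0 0 0;0 0 3 0 0 0 0;0 0 3 0 0 0 0;0 0 3 0 0 0 0")

```text
time_s: 9.0
eef_pos: [497.1, 302.0, 19.1]
ee_rot: [0.0, 0.997, 0.078, -0.0]
force: [0.4, -0.1, -0.1]
grip_width: -0.0
grip_force: 0.0
```

Call:
step_arm(commands="0 -1.0 0 0 0 0 0;0 -2.2 0 0 0 0 0;0 -2.2 1 0 0 0 0;0 -1.0 1 0 0 0 0;0 -0.4 1 0 0 0 0;0 0 1 0 0 0 0;0 0 1 0 0 0 0;0 -2.2 1 0 0 0 0;0 -2.2 2 0 0 0 0;0 -1.0 2 0 0 0 0;0 -0.4 2 0 0 0 0;0 0 2 0 0 0 0;0 0 2 0 0 0 0;0 -2.2 2 0 0 0 0;0 -2.2 3 0 0 0 0;0 -1.0 3 0 0 0 0;0 -0.4 3 0 0 0 0;0 0 3 0 0 0 0;0 0 3 0 0 0 0;0 0 3 0 0 0 0")

```text
time_s: 10.67
eef_pos: [501.7, 272.4, 19.1]
ee_rot: [0.0, 0.997, 0.078, -0.0]
force: [-0.3, -0.1, -0.2]
grip_width: -0.004
grip_force: 0.0
```

```bash
python3 where.py
```

```text
10.6667 gauge xy [-32.8 -46.1] z 19.1 yaw 0.157 F gauge [-0.29 -0.03] -0.22
```

Find the edge at the right end by force.

Call:
step_arm(commands="0 0.05 0 0 0 0 0;0 0.1 0 0 0 0 0;0 0.1 0 0 0 0 0")

```text
time_s: 10.92
eef_pos: [502.7, 272.6, 19.3]
ee_rot: [-0.0, 0.997, 0.078, 0.0]
force: [-0.0, 0.5, 0.1]
grip_width: -0.002
grip_force: 0.0
```

Call:
step_arm(commands="0 0.05 0 0 0 0 0;0 0.1 0 0 0 0 0;0 0.1 0 0 0 0 0")

```text
time_s: 11.17
eef_pos: [503.1, 272.6, 19.3]
ee_rot: [0.0, 0.997, 0.078, -0.001]
force: [-4.5, -0.9, 3.9]
grip_width: -0.005
grip_force: 2.6
```

Edge found about 1.5 mm deeper here. A light second pass leftward at the corrected depth (slope about 0.17 mm per cm).

Call:
step_arm(commands="0 -0.5 0 0 0 0 0;0 -0.5 -1 0 0 0 0;0 -0.05 -1 0 0 0 0;0 -0.05 -1 0 0 0 0;0 -0.5 -1 0 0 0 0;0 -0.5 -2 0 0 0 0;0 -0.07 -2 0 0 0 0;0 -0.07 -2 0 0 0 0;0 -0.5 -2 0 0 0 0;0 -0.5 -3 0 0 0 0;0 -0.08 -3 0 0 0 0;0 -0.08 -3 0 0 0 0;0 -0.5 -3 0 0 0 0;0 -0.5 -4 0 0 0 0;0 -0.1 -4 0 0 0 0;0 -0.1 -4 0 0 0 0;0 -0.5 -4 0 0 0 0;0 -0.5 -5 0 0 0 0;0 -0.12 -5 0 0 0 0;0 -0.12 -5 0 0 0 0")

```text
time_s: 12.83
eef_pos: [495.3, 322.5, 19.4]
ee_rot: [-0.0, 0.997, 0.079, 0.0]
force: [0.3, 0.6, -0.0]
grip_width: 0.003
grip_force: 0.0
```

Call:
step_arm(commands="0 -0.5 0 0 0 0 0;0 -0.5 -1 0 0 0 0;0 -0.02 -1 0 0 0 0;0 -0.02 -1 0 0 0 0;0 -0.5 -1 0 0 0 0;0 -0.5 -2 0 0 0 0;0 -0.03 -2 0 0 0 0;0 -0.03 -2 0 0 0 0;0 -0.5 -2 0 0 0 0;0 -0.5 -3 0 0 0 0;0 -0.05 -3 0 0 0 0;0 -0.05 -3 0 0 0 0;0 -1 -3 0 0 0 0;0 -3 -1.0 0 0 0 0;0 -6 0 -2 0 0 0;0 -9 1 -6 0 0 0;0 -9 1 -10 0 0 0;0 -9 1 -12 0 0 0;0 -9 1 -12 0 0 0")

```text
time_s: 14.42
eef_pos: [409.5, 298.8, 144.8]
ee_rot: [-0.002, 0.997, 0.078, 0.005]
force: [0.9, -0.1, 0.4]
grip_width: -0.001
grip_force: 0.0
```

```bash
python3 where.py
python3 - <<'E'
from h import *
a=capture("wrist");m=camera_model("wrist");print(m["eye"])
for n,z in(("gauge",0),("lock_tab",37)):
    for r in spot_point("wrist",n)[:1]: print(n,round(r["score"],2),np.round(r["xy"]),np.round(ray("wrist",r["xy"],z),1))
save(cv2.resize(a,None,fx=1.4,fy=1.4),"w5.png")
E
```

```text
14.4167 gauge xy [-119.9   -5.8] z 144.8 yaw 0.157 F gauge [ 0.92 -0.19] 0.43
[481.49523075 309.49637623 269.20105423]
lock_tab 0.63 [126.  50.] [505.6 419.7  37. ]
```

View pics/w5.png

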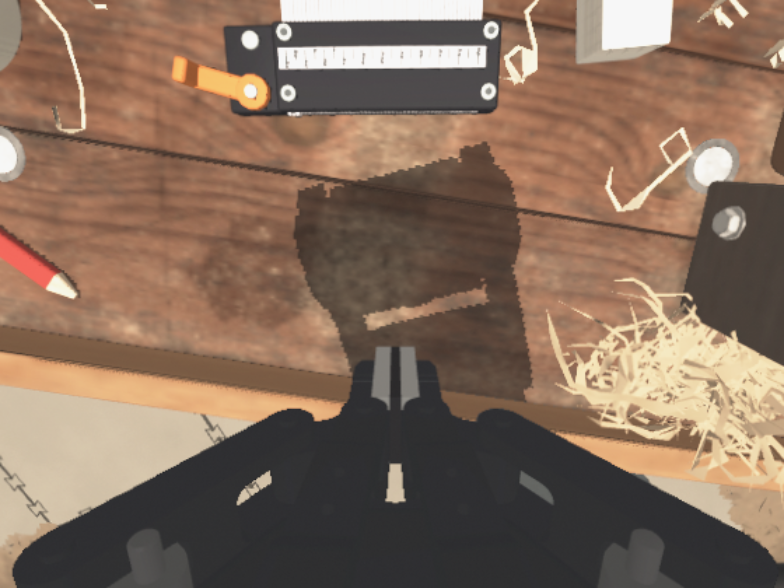

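The row shows flush along the whole front edge (row ~112), lever still open with its tab at about (180,72). Now go beside the lever, in front of its tab, tips 26 mm above the bench.

Call:
step_arm(commands="0 2 -3.5 0 0 0 0;0 4 -7 0 0 0 0;0 6 -10 0 0 0 0;0 7.6 -11.4 2 0 0 0;0 7.6 -11.4 5 0 0 0;0 7.6 -11.4 8 0 0 0;0 7.6 -11.4 10 0 0 0;0 7.6 -11.4 10.2 0 0 0;0 7.6 -11.4 10.2 0 0 0")

```text
time_s: 15.32
eef_pos: [464.0, 421.8, 35.2]
ee_rot: [0.001, 0.997, 0.078, -0.002]
force: [-0.3, 0.1, 0.5]
grip_width: 0.001
grip_force: 0.0
```

```bash
python3 where.py
python3 - <<'E'
from h import *
a=capture("wrist")
for n,z in(("gauge",0),("lock_tab",37)):
    for r in spot_point("wrist",n)[:1]: print(n,round(r["score"],2),np.round(r["xy"]),np.round(ray("wrist",r["xy"],z),1))
save(cv2.resize(a,None,fx=1.4,fy=1.4),"w6.png")
E
```

```text
15.3167 gauge xy [-47.  107.4] z 35.2 yaw 0.157 F gauge [-0.32  0.1 ] 0.46
gauge 0.86 [483. 162.] [530.9 323.4   0. ]
lock_tab 0.76 [293. 188.] [509.3 424.8  37. ]
```

View pics/w6.png

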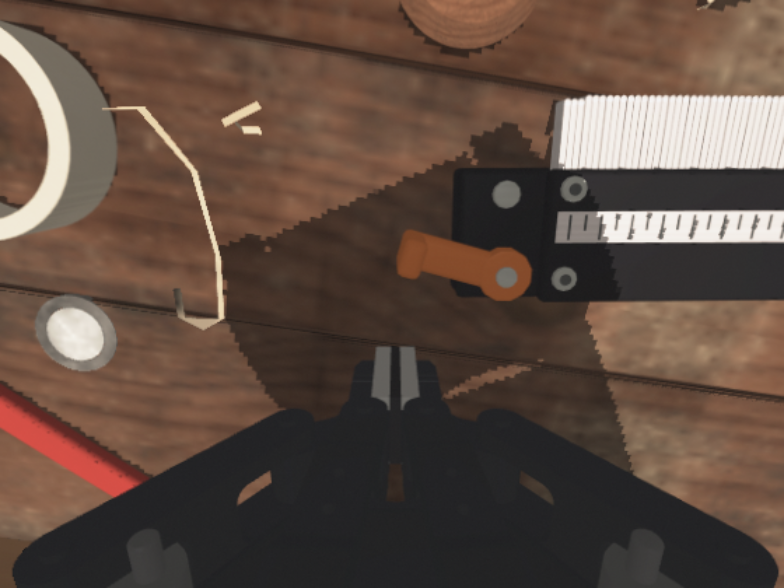

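The tab sits at (410,250) straight ahead of the tips (columns 375–418). Raise to tip height 25 mm and follow the arc, first half.

Call:
step_arm(commands="0 0.5 -0.2 -0.7 0 0 0;0 1.2 -0.2 -0.7 0 0 0;0 1.9 -0.2 -0.7 0 0 0;0 2.4 -0.2 -0.7 0 0 0;0 2.9 -0.15 -0.7 0 0 0;0 3.3 -0.1 -0.7 0 0 0;0 3.6 0 -0.7 0 0 0;0 4.0 0.2 -0.7 0 0 0;0 4.4 0.4 -0.7 0 0 0;0 4.4 0.4 -0.7 0 0 0")

```text
time_s: 16.3
eef_pos: [509.6, 424.9, 44.2]
ee_rot: [0.0, 0.997, 0.078, 0.0]
force: [0.6, -0.1, 0.2]
grip_width: -0.0
grip_force: 0.0
```

```bash
cat > look.py <<'E'
from h import *
for c in ("side","scene","wrist"):
    capture(c)
    for n,z in(("gauge",0),("lock_tab",37)):
        for r in spot_point(c,n)[:1]: print(c,n,round(r["score"],2),np.round(r["xy"]),np.round(ray(c,r["xy"],z),1))
E
python3 where.py; python3 look.py
```

```text
16.3 gauge xy [ -1.5 103.3] z 44.2 yaw 0.156 F gauge [ 0.61 -0.17] 0.24
side gauge 0.74 [283. 266.] [523.3 320.5   0. ]
side lock_tab 0.57 [288. 223.] [527.  421.3  37. ]
scene gauge 0.68 [267. 323.] [525.7 328.4   0. ]
scene lock_tab 0.23 [264. 326.] [501.4 363.8  37. ]
wrist gauge 0.87 [453. 236.] [528.7 324.8   0. ]
wrist lock_tab 0.57 [306. 244.] [525.7 416.4  37. ]
```

The tab has followed to about 0.8 rad as planned. Second half of the arc.

Call:
step_arm(commands="0 0.3 0.3 0 0 0 0;0 0.6 0.7 0 0 0 0;0 0.85 1.1 0 0 0 0;0 1.05 1.5 0 0 0 0;0 1.2 1.8 0 0 0 0;0 1.3 2.0 0 0 0 0;0 1.3 2.0 0 0 0 0")

```text
time_s: 17.33
eef_pos: [525.0, 407.4, 44.3]
ee_rot: [-0.0, 0.997, 0.078, -0.0]
force: [0.5, -0.3, 0.1]
grip_width: 0.004
grip_force: 0.1
```

```bash
python3 where.py; python3 look.py
```

```text
17.3333 gauge xy [11.1 83.7] z 44.3 yaw 0.156 F gauge [ 0.48 -0.36] 0.08
side gauge 0.71 [283. 267.] [524.2 319.1   0. ]
side lock_tab 0.62 [288. 230.] [527.8 395.4  37. ]
scene gauge 0.88 [267. 323.] [525.2 329.    0. ]
scene lock_tab 0.44 [234. 331.] [532.8 405.8  37. ]
wrist gauge 0.94 [416. 256.] [528.6 325.6   0. ]
wrist lock_tab 0.93 [309. 254.] [537.  396.3  37. ]
```

Nearly there; press on gently until the stop is felt.

Call:
step_arm(commands="0 0 0.1 0 0 0 0;0 0 0.2 0 0 0 0;0 0 0.2 0 0 0 0")

```text
time_s: 18.03
eef_pos: [525.1, 406.3, 44.4]
ee_rot: [-0.001, 0.997, 0.078, 0.0]
force: [0.2, 4.5, -1.0]
grip_width: -0.0
grip_force: 2.4
```

Call:
step_arm(commands="0 0 0.1 0 0 0 0;0 0 0.15 0 0 0 0;0 0 0.15 0 0 0 0")

```text
time_s: 18.28
eef_pos: [525.3, 405.0, 44.4]
ee_rot: [-0.001, 0.997, 0.078, 0.0]
force: [0.4, 5.9, -0.8]
grip_width: 0.005
grip_force: 2.6
```

The stop is felt (4.5–6 N). Retreat left and up.

Call:
step_arm(commands="0 0 -0.5 0 0 0 0;0 0 -1.5 0 0 0 0;0 0 -2.5 -1 0 0 0;0 -2 -3 -4 0 0 0;0 -5 -3 -8 0 0 0;0 -8 -1 -11 0 0 0;0 -8 1 -11 0 0 0;0 -8 3 -11 0 0 0;0 -8 3 -11 0 0 0;0 -8 3 -11 0 0 0")

```text
time_s: 19.12
eef_pos: [451.2, 362.1, 154.7]
ee_rot: [-0.0, 0.997, 0.078, 0.0]
force: [-0.1, -0.5, 0.5]
grip_width: -0.0
grip_force: 0.0
```

```bash
python3 where.py; python3 look.py
python3 - <<'E'
from h import *
a=capture("wrist");save(cv2.resize(a,None,fx=1.4,fy=1.4),"w7.png")
E
```

```text
19.1167 gauge xy [-68.9  50.3] z 154.7 yaw 0.156 F gauge [-0.16 -0.45] 0.48
side gauge 0.97 [282. 267.] [520.7 317.9   0. ]
side lock_tab 0.63 [293. 230.] [538.9 398.3  37. ]
scene gauge 0.76 [268. 322.] [523.9 326.6   0. ]
scene lock_tab 0.51 [234. 326.] [540.7 397.1  37. ]
wrist gauge 0.97 [340. 118.] [528.5 322.6   0. ]
```

View pics/w7.png

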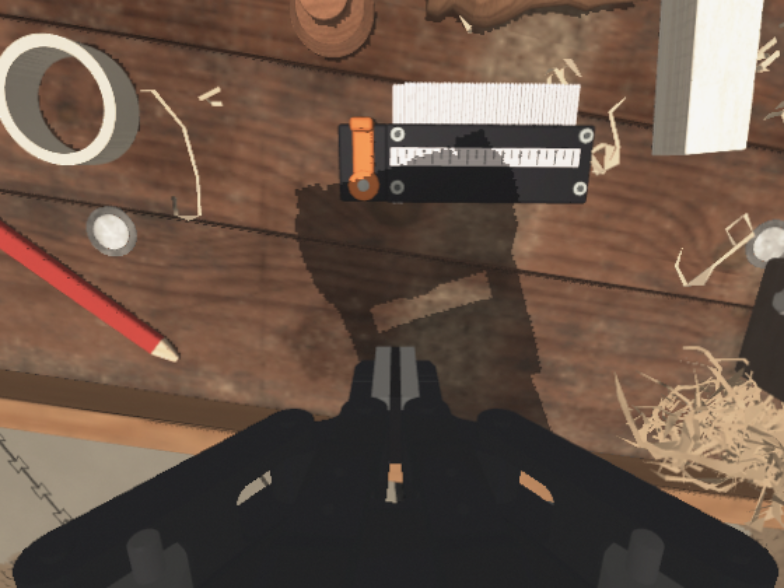

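The leaves end level front (row ~200) and back (row ~85), the lever points straight to the back at (362,125–185), and the robot is clear.

```bash
python3 -c "
from rig import *
print(finish_job())"
```

```text
the job is handed in; nothing more can be done
None
```

I pushed all 16 leaves flush and turned the lock lever to its stop without gripping or lifting the gauge; the job is handed in at about 19 s, and no verdict came back.

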